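# Load a pile of tablet strips into a hooded strip cassette

## Task

Load the empty strip cassette for the ward trolley: swing its blue keeper fully aside, pick up the pile of four tablet strips together as one pile, tilt the pile in so that one end goes under the cassette's fixed green hood, and lower the other end until all four strips lie flat on the bay floor in the order they were stacked. Then swing the keeper fully shut over the strips and let go. Leave the other things on the table where they are, the vials standing.

Things in the scene. Friction and masses are not known exactly. Their poses are not given: they have to be found in the camera images.
- cassette: The empty strip cassette, fixed to the table: a grey base plate 140 x 84 mm, 6 mm thick (x -62 to +78, y -42 to +42 mm in its frame), carrying a white open-topped bay. Origin: on the table under the middle of the bay. z up, x along the bay: the hood is at its -x end, the blue keeper at its +x end.
- cassette_bay (a point): Middle of the bay floor, 12 mm above the table; axes as the cassette's. Bay inside: 92.5 mm long (x), 42 mm wide (y). Walls 4 mm thick. Side walls only near the ends (18 mm at the hood end, 26 mm high; 16 mm at the keeper end, 14 mm high); between them 58 mm of each side is open for fingers, and beyond the 35 mm wide floor there the plate lies 6 mm lower.
- cassette_hood (a point): Middle of the lower inner edge of the fixed green hood, at the bay's -x end: 24 mm above the bay floor and 10 mm in from the end wall's inner face, so the clear mouth is only 82.5 mm long. The hood spans the bay's width and is 4 mm thick.
- cassette_low_wall (a point): Middle of the top of the low end wall at the bay's +x end, on its inner face: 14 mm above the bay floor, 46.25 mm from the bay's middle.
- keeper (a joint): Blue keeper of the empty cassette: a flat arm on a vertical pivot (x = +60 mm, y = 0 in the cassette's frame). 0 rad: shut, pointing to -x over the bay; it grows as the arm swings to the cassette's -y side; 1.57: points to -y, clear of the bay; stop at 1.6. Underside 22.5 mm above the bay floor, 4.5 mm thick, up to 18 mm wide. Slight friction (under 1 N at the knob); stays where left.
- keeper_knob (a point): Centre of the top of the keeper's round upright knob: 14 mm across, 24 mm tall above the arm, 32 mm from the pivot; its top is 51 mm above the bay floor (63 mm above the table).
- done_cassette: A second cassette of the same make, already full of strips with its keeper shut, at the back of the table, its long side across the robot's view; fixed, not part of the job. Origin and axes as the empty one's.
- strip_1: Silver-grey tablet strip, 88 x 38 x 5 mm, stiff, about 20 g, number 1 from the bottom of the loose pile of four (20 mm high), which stands on the table, its edges true to about 1 mm. Origin: centre of its underside; x along its length, z up.
- strip_2: Silver-grey tablet strip, 88 x 38 x 5 mm, stiff, about 20 g, number 2 from the bottom of the loose pile of four (20 mm high), which stands on the table, its edges true to about 1 mm. Origin: centre of its underside; x along its length, z up.
- strip_3: Silver-grey tablet strip, 88 x 38 x 5 mm, stiff, about 20 g, number 3 from the bottom of the loose pile of four (20 mm high), which stands on the table, its edges true to about 1 mm. Origin: centre of its underside; x along its length, z up.
- strip_4: Silver-grey tablet strip, 88 x 38 x 5 mm, stiff, about 20 g, number 4 from the bottom of the loose pile of four (20 mm high), which stands on the table, its edges true to about 1 mm. Origin: centre of its underside; x along its length, z up.
- vial: Small brown glass vial with a blue cap, 26 mm across, 53 mm tall, standing near the pile; a bystander. Origin: centre of its foot.
- yellow_vial: Small brown glass vial with a yellow cap, 22 mm across, 47 mm tall, standing near the empty cassette; a bystander. Origin: centre of its foot.
- cream: Small cream tube lying, 30 x 82 x 20 mm; a bystander. Origin: underside, near its middle; y along it.
- red_carton: Red and white medicine carton, 95 x 46 x 28 mm; a bystander. Origin: centre of its underside; x along it.
- tape: Roll of black tape lying flat, 62 mm across, 19 mm high; a bystander. Origin: centre of its underside.
- labels: Roll of cream-coloured stickers lying flat, 70 mm across, 30 mm high; a bystander. Origin: centre of its underside.
- red_marker: White marker with a red cap, 135 mm long, 17 mm thick, lying; a bystander. Origin: underside, at its middle; y along it.
Mind the look-alikes: they are no part of the job. What is shaped like the strip_4 but pink is not meant.

How it is judged:
By the outcome, as a careful person would: the job done as asked, in the order asked, and still so for the second after the job is handed in, with the robot touching nothing.
It also fails if it takes over 64 s, if anything falls off the work surface, if the arm or the gripper's body presses on something with over 40 N, if the wrist force passes 120 N, or if a joint passes its speed limit or range.

## Robot

A 6-joint arm with a two-finger parallel gripper is mounted at the origin on the work surface; the furniture and walls round the work are solid. World frame = base frame: x ahead of the robot, y to its left, z up, the work surface at z = 0. Lengths are in m, angles in rad, forces in N, time in s.
With the tool pointing down it reaches from about 0.35 to 0.975 m from the base axis. Payload 4.9 kg.
Tool frame: the origin (TCP) lies midway between the tips of the shut fingers; the grasp point (between the pads) lies 19 mm behind it; z points along the fingers, y is the line along which they close (so a half turn about z gives the same grasp; the last joint's range is limited). The gripper opens to 85 mm and grips with 20 to 120 N. Pads are 22 mm wide; open, the fingers measure 114 mm over their backs; the gripper's body (76 mm by 85 mm) begins 54 mm behind the grasp point. The pads swing forward as they close: fully open they stand 13 mm farther back than shut.
Start: joints at [-1.348, 0.053, 1.613, -0, 1.476, -0.119], TCP at [0.209, -0.589, 0.231] pointing down, gripper open.
Joint ranges: [-3.01, 3.01], [-1.01, 2.22], [0.06, 2.58], [-1.02, 4.17], [0.09, 2.62], [-3.14, 3.14]. Speed limits (rad/s): [2.57, 2.57, 3.14, 3.14, 3.14, 3.14].

## Interface

Orientations are given as a rotation vector (axis times angle).
In Python, from station import ctrl gives the robot as it stands.
- The arm moves only by the shell command python3 -m handwheel 'ROWS' [FORCE]. ROWS is JSON, a list of rows, each an object with "gripper": the gripper command: -1 is fully open, 1 is shut, values between are in proportion; "offset": the shift along the tool's x, y, z in mm, a list of three; "rotation": the turn, a rotation vector about the tool's x, y, z in rad, a list of three. A call has exactly 8 rows; each row is the pose to reach, as a shift and turn from the pose commanded when the call began, along the tool's axes at that moment; what a row does not reach only later rows make up. A row lasts 1/8 s, in which the tool goes at most 62.5 mm and 10.7 degrees, less where a joint would pass 70% of its speed; a pose out of reach is approached as far as the arm can. A call with a gripper value outside its range is refused whole. The fingers move at their own pace and stop on an object; FORCE is the grip in N (left out, the last holds). Time passes only in rows, so rows that repeat a pose let the fingers close, or fill a call up. It gives the time, the measured TCP pose, the force, the opening and the grip force at its end, in the units of the state.
- ctrl.get_obs(): the state, without advancing time (a new reading comes with each control period).
- ctrl.get_image(name): name is "scene" or "top"; returns a dict with "image" (420x560x3 uint8, red, green, blue), "fovy" (degrees; the focal length in pixels is half the picture's height over the tangent of half this angle, whatever the lens; pixels are square), "cx", "cy" (the principal point, pixels), "xyz" and "attitude" of the camera in the world. Camera axes: x right, y up, looking along -z (the intrinsics and any distortion apply to the point x, -y, -z); pixel columns grow to the right and rows downward; lengths in m; the calibration is good to about 2 mm. A picture is of the moment at which its call begins. There is no depth.
- ctrl.finish_job(): hands the job in; it is judged then, once.
The state is a dict: "t": time; "q": joint angles; "dq": joint speeds; "effort": joint torques, N m; "tool_pos": TCP position; "tool_rot": TCP orientation; "contact_force": force on the tool from outside, world axes, zero at the start; "wrist_torque": the same for the moment, N m; "opening": finger opening in m; "grip_force": force on a finger pad.
Only numpy, scipy, OpenCV 4.12 (cv2) and the standard library are available. Lean on these libraries where they do the work, as an engineer would, in place of code of your own. Each camera call takes 0.05 s, during which the arm holds its last target. There are 200 camera calls.

## Working session

There is one attempt and no reset: what is moved stays moved. The work goes in short steps, Python scripts to look and compute and a shell command to move; the robot and the scene stay as the last step left them, time stands still between calls to the robot, and variables do not carry over. Pictures are saved under pics/ and viewed, at most 10 in all, crops included, and the job is handed in when it is done.

```bash
ls; mkdir -p pics
python3 - <<'E'
from station import ctrl
import cv2
o=ctrl.get_obs(); print(o)
for n in("scene","top"):
    r=ctrl.get_image(n); print(n,{k:v for k,v in r.items() if k!="image"})
    cv2.imwrite(f"pics/{n}0.png",r["image"][:,:,::-1])
E
```

```text
pics
{'t': 0.0, 'q': array([-1.34803474e+00,  5.33183515e-02,  1.61429694e+00,  1.82363531e-05,
        1.47600840e+00, -1.19001485e-01]), 'dq': array([-0.00039272, -0.00132622,  0.00022253,  0.00058432,  0.00073655,
        0.00050414]), 'effort': array([ 3.10932810e-03, -3.93679476e+01, -3.70170593e+01,  2.98567033e-05,
        6.94394927e-03,  8.05436144e-06]), 'tool_pos': array([ 0.20933305, -0.58823711,  0.23008514]), 'tool_rot': array([-3.09383689e+00, -5.33883546e-01,  1.36877010e-04]), 'contact_force': array([0.08356587, 0.17493981, 0.34497998]), 'wrist_torque': array([-0.02797436, -0.01791115, -0.01328494]), 'grip_force': 0.0, 'opening': 0.08552951609426149}
scene {'fovy': 50.53833163256838, 'cx': 274.35033137141073, 'cy': 210.7804668492256, 'xyz': array([-0.086527  , -0.91030339,  0.72482654]), 'attitude': array([ 1.01147716, -0.26062149, -0.43290261])}
top {'fovy': 43.90422679416731, 'cx': 276.53031110434483, 'cy': 219.38079025211377, 'xyz': array([0.24580755, 0.05544915, 1.31412618]), 'attitude': array([ 0.1084685 , -0.13200546, -1.59284241])}
```

View pics/scene0.png

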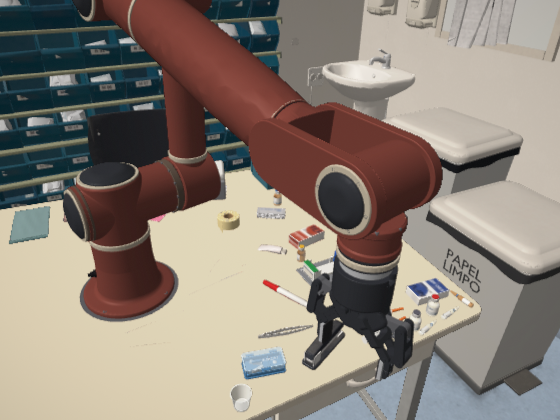

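View pics/top0.png

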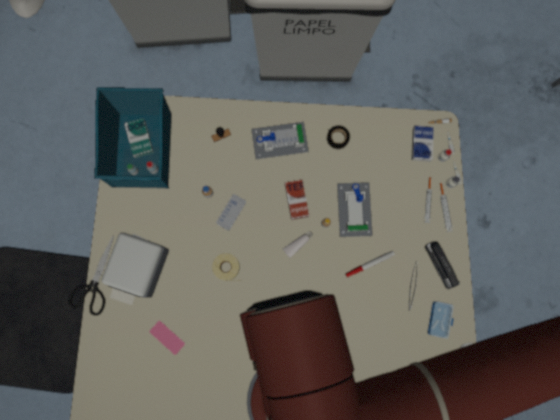

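The scene view shows the table with the arm in front of the cassette. The top view shows the empty cassette at about (355,209) with its green hood at the bottom, near row 227. The pile is at (231,211) beside the blue-capped vial at (207,190), the yellow vial is at (326,222), and the pink look-alike is at (167,337).

```bash
cat > h.py <<'E'
import numpy as np, cv2
from scipy.spatial.transform import Rotation as Ro
from station import ctrl
def shot(n): return ctrl.get_image(n)
def f(r): return 210/np.tan(np.radians(r["fovy"])/2)
def ray(r,uv,z):
    uv=np.atleast_2d(uv).astype(float); F=f(r)
    d=np.c_[(uv[:,0]-r["cx"])/F,-(uv[:,1]-r["cy"])/F,-np.ones(len(uv))]
    d=Ro.from_rotvec(r["attitude"]).apply(d)
    return r["xyz"]+d*((z-r["xyz"][2])/d[:,2])[:,None]
def proj(r,p):
    c=Ro.from_rotvec(r["attitude"]).inv().apply(np.atleast_2d(p)-r["xyz"]); F=f(r)
    return np.c_[r["cx"]-F*c[:,0]/c[:,2], r["cy"]+F*c[:,1]/c[:,2]]
def save(r,name,box=None,k=1):
    im=r["image"][:,:,::-1]
    if box: x0,y0,x1,y1=box; im=im[y0:y1,x0:x1]
    cv2.imwrite("pics/"+name,cv2.resize(im,None,fx=k,fy=k,interpolation=cv2.INTER_CUBIC))
E
python3 - <<'E'
from h import *
r=shot("top"); im=r["image"]
a=cv2.resize(im[165:255,185:275],None,fx=4.4,fy=4.4,interpolation=2); b=cv2.resize(im[165:255,310:400],None,fx=4.4,fy=4.4,interpolation=2)
cv2.imwrite("pics/c1.png",np.hstack([a,b])[:,:,::-1])
h=cv2.cvtColor(im,cv2.COLOR_RGB2HSV)
def blobs(m,name,z,amin=15):
    n,l,s,c=cv2.connectedComponentsWithStats(m.astype(np.uint8))
    for i in range(1,n):
        if s[i,4]>=amin and 120<c[i][1]<260 and 190<c[i][0]<400:
            q=cv2.minAreaRect(np.argwhere(l==i)[:,::-1].astype(np.float32)); print(name,s[i],c[i].round(1),ray(r,c[i],z).round(4)[0],[np.round(x,1) for x in q])
H,S,V=[h[...,i].astype(int) for i in range(3)]
blobs((H>45)&(H<85)&(S>120),"green",.04)
blobs((H>100)&(H<130)&(S>120),"blue",.039)
blobs((S<70)&(V>110)&(H>95),"silver",.02,100)
blobs((S<60)&(V>70),"grey",.006,400)
print(h[211,231],h[195,340],h[230,231])
E
```

```text
green [297 125   6  17  65] [299.8 133. ] [ 0.6621 -0.0312  0.04  ] [array([299.8, 133. ]), array([16.4,  3.8]), np.float64(81.3)]
green [348 225  19   5  61] [357.3 227.1] [ 0.4174 -0.1655  0.04  ] [array([357.1, 227.3]), array([ 3.7, 18. ]), np.float64(86.2)]
blue [262 133  13   8  63] [268.9 137.1] [0.6532 0.0476 0.039 ] [array([267.9, 136.6]), array([ 6.3, 12.5]), np.float64(82.9)]
blue [354 188   9  13  67] [358.2 194.4] [ 0.4997 -0.172   0.039 ] [array([358.4, 194.2]), array([12.6,  5.9]), np.float64(73.3)]
silver [263 130  34  17 211] [282.4 139.6] [0.6519 0.0128 0.02  ] [array([279.3, 137.8]), array([15.6, 33.4]), np.float64(82.9)]
silver [219 198  21  30 210] [228.  211.9] [0.4666 0.155  0.02  ] [array([229.2, 211.6]), array([12.5, 31.3]), np.float64(24.2)]
grey [     0      0    560    420 182464] [282.9 183.6] [0.5393 0.0144 0.006 ] [array([279.5, 209.5]), array([419., 559.]), np.float64(90.0)]
[ 90   4 121] [100   9  85] [ 25  36 135]
```

View pics/c1.png

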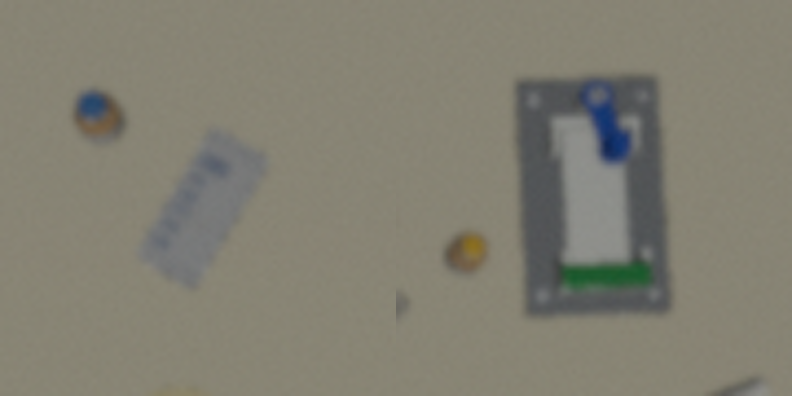

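The left crop shows the pile lying at an angle, corners about (210,130), (268,160), (193,290) and (140,255) in the crop. The right crop shows the cassette plate with the green hood toward the robot. The keeper is slightly open, with its pivot at (597,93) and knob at about (618,140).

```bash
cat >> h.py <<'E'
def rect(r,mask_f,box,zs,k=6,chan=None):
    """largest sub-pixel blob of a grey image mask_f(upscaled Lab float) in box -> minAreaRect corners on plane z"""
    x0,y0,x1,y1=box
    L=cv2.cvtColor(r["image"][y0:y1,x0:x1],cv2.COLOR_RGB2LAB)
    L=cv2.resize(L,None,fx=k,fy=k,interpolation=cv2.INTER_CUBIC); L=cv2.GaussianBlur(L,(0,0),3).astype(int)
    m=mask_f(L).astype(np.uint8)
    cs,_=cv2.findContours(m,cv2.RETR_EXTERNAL,cv2.CHAIN_APPROX_NONE)
    c=max(cs,key=cv2.contourArea)
    uv=(c[:,0,:]+.5)/k-.5+[x0,y0]
    P=ray(r,uv,zs)[:,:2]
    q=cv2.minAreaRect((P*1000).astype(np.float32))
    return P,q
E
python3 - <<'E'
from h import *
r=shot("top")
L=cv2.cvtColor(r["image"],cv2.COLOR_RGB2LAB)
for n,(v,u) in dict(table=(240,235),pile=(211,229),plate=(200,340),plate2=(215,375),floor=(205,355)).items(): print(n,L[v,u])
for t in(132,134,136):
    _,q=rect(r,lambda L:L[...,2]<t,(330,170,385,248),.006); print("plate",t,q)
    _,q=rect(r,lambda L:L[...,2]<t,(212,188,255,240),.018); print("pile",t,q)
P,q=rect(r,lambda L:(L[...,1]<120),(335,215,380,240),.038); print("hood",q)
P,q=rect(r,lambda L:(L[...,2]<112),(345,175,375,210),.063); print("keeper",q)
E
```

```text
table [141 127 137]
pile [124 128 126]
plate [ 89 128 126]
plate2 [141 126 137]
floor [150 127 130]
plate 132 ((469.50457763671875, -165.74111938476562), (140.4535675048828, 82.62586975097656), 0.3777453303337097)
pile 132 ((467.0621643066406, 148.52301025390625), (39.567626953125, 87.56182861328125), 58.3333854675293)
plate 134 ((469.2846984863281, -165.6954345703125), (142.60498046875, 85.18904113769531), 0.3319278061389923)
pile 134 ((467.185302734375, 148.45213317871094), (42.473350524902344, 90.85834503173828), 58.32933807373047)
plate 136 ((468.7319030761719, -165.97576904296875), (145.82005310058594, 89.49653625488281), 0.09836643934249878)
pile 136 ((467.3314208984375, 148.42581176757812), (46.221946716308594, 94.79380798339844), 58.11159896850586)
hood ((417.0384826660156, -166.26649475097656), (16.51433753967285, 52.41667938232422), 2.267939567565918)
keeper ((499.4893493652344, -166.85704040527344), (43.8553352355957, 17.645353317260742), 16.76460075378418)
```

```bash
cat >> h.py <<'E'
def Rt(yaw,tilt=0):
    """tool x at world yaw (deg), z down; tilt (deg) lifts the tool-x end"""
    y=np.radians(yaw); M=np.c_[[np.cos(y),np.sin(y),0],[np.sin(y),-np.cos(y),0],[0,0,-1]]
    return Ro.from_matrix(M)*Ro.from_rotvec([0,np.radians(tilt),0])
def go(p_mm,yaw,tilt=0):
    o=ctrl.get_obs(); R=Ro.from_rotvec(o["tool_rot"])
    off=R.inv().apply(np.array(p_mm)-o["tool_pos"]*1000); rv=(R.inv()*Rt(yaw,tilt)).as_rotvec()
    print("offset",off.round(1).tolist(),"rotation",rv.round(3).tolist())
CAS=np.array([461.4,-165.7,0.]); CY=np.radians(.35)
def cas(x,y,z=0): c,s=np.cos(CY),np.sin(CY); return CAS+[c*x-s*y,s*x+c*y,z]
def knob(a): return cas(60-32*np.cos(a),-32*np.sin(a),63)
E
python3 - <<'E'
from h import *
print(Rt(0,20).apply([1,0,0])); p=knob(.3); print(p); go([p[0],p[1],130],.35)
E
```

```text
[0.93969262 0.         0.34202014]
[ 490.88645027 -174.97669834   63.        ]
offset [403.8, -295.1, 101.0] rotation [-0.001, 0.0, 0.336]
```

```bash
R='{"gripper":0,"offset":[404,-295,101],"rotation":[0,0,0.336]}'; python3 -m handwheel '[{"gripper":0,"offset":[404,-295,101],"rotation":[0,0,0.336]},{"gripper":0,"offset":[404,-295,101],"rotation":[0,0,0.336]},{"gripper":0,"offset":[404,-295,101],"rotation":[0,0,0.336]},{"gripper":0,"offset":[404,-295,101],"rotation":[0,0,0.336]},{"gripper":0,"offset":[404,-295,101],"rotation":[0,0,0.336]},{"gripper":0,"offset":[404,-295,101],"rotation":[0,0,0.336]},{"gripper":0,"offset":[404,-295,101],"rotation":[0,0,0.336]},{"gripper":0,"offset":[404,-295,101],"rotation":[0,0,0.336]}]'
python3 - <<'E'
from h import *
r=shot("scene"); p=proj(r,[[.491,-.175,.063],[.467,.149,.01]]).round(1); print(p)
u,v=p[0].astype(int); save(r,"s1.png",(u-80,v-60,u+80,v+60),5)
go([490.9,-175,130],.35); print(ctrl.get_obs()["opening"])
P,q=rect(r,lambda L:(L[...,2]<124),tuple(np.r_[p[1]-[40,25],p[1]+[40,25]].astype(int)),.01); print(q)
E
```

```text
t: 1.2
tool_pos: [0.4864, -0.1821, 0.1321]
tool_rot: [3.141, 0.009, 0.001]
contact_force: [0.3, 0.1, -0.7]
opening: 0.0425
grip_force: 0.0
[[338.  250.9]
 [270.9 212.3]]
offset [2.6, -0.7, 0.1] rotation [-0.006, -0.0, 0.005]
0.042825557387941124
((555.5640258789062, 273.19036865234375), (24.395320892333984, 14.854875564575195), 62.22288131713867)
```

View pics/s1.png

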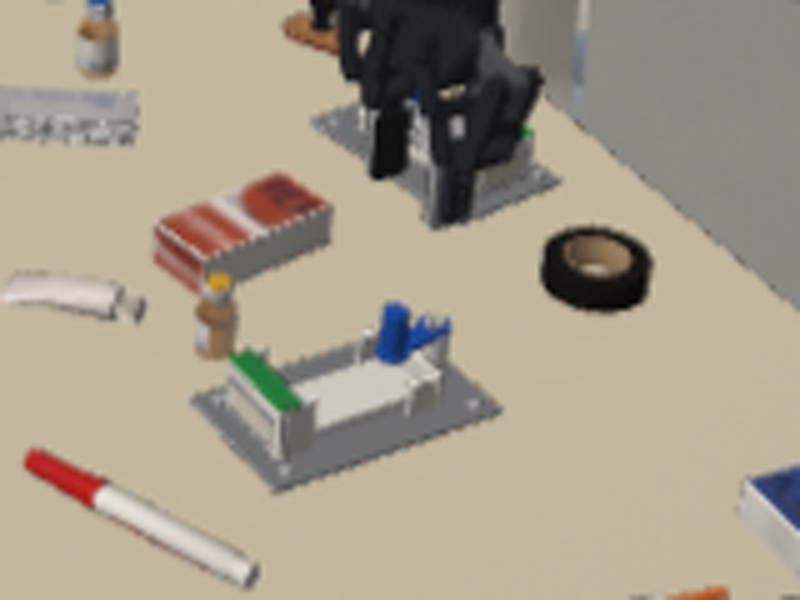

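The knob top shows at crop (395,308), pixel (336.6,251.2), within about 1.5 px of the prediction at (338,251), so I'll grasp it now.

```bash
python3 -m handwheel '[{"gripper":0,"offset":[2,-2,45],"rotation":[0,0,0]},{"gripper":0,"offset":[2,-2,85],"rotation":[0,0,0]},{"gripper":0,"offset":[2,-2,85],"rotation":[0,0,0]},{"gripper":1,"offset":[2,-2,85],"rotation":[0,0,0]},{"gripper":1,"offset":[2,-2,85],"rotation":[0,0,0]},{"gripper":1,"offset":[2,-2,85],"rotation":[0,0,0]},{"gripper":1,"offset":[2,-2,85],"rotation":[0,0,0]},{"gripper":1,"offset":[2,-2,85],"rotation":[0,0,0]}]' 20
python3 - <<'E'
from h import *
r=shot("scene"); save(r,"s2.png",(290,200,390,275),6)
o=ctrl.get_obs(); p=o["tool_pos"]*1000; v=p-cas(60,0); print(p,np.hypot(*v[:2]),np.arctan2(-v[1],-v[0]))
E
```

```text
t: 2.25
tool_pos: [0.4889, -0.1827, 0.0494]
tool_rot: [3.14, 0.009, 0.005]
contact_force: [-0.0, 1.2, 7.2]
opening: 0.0126
grip_force: 21.0
[ 488.93693506 -182.64489866   49.4488371 ] 36.78944157940372 0.4899184229440045
```

View pics/s2.png

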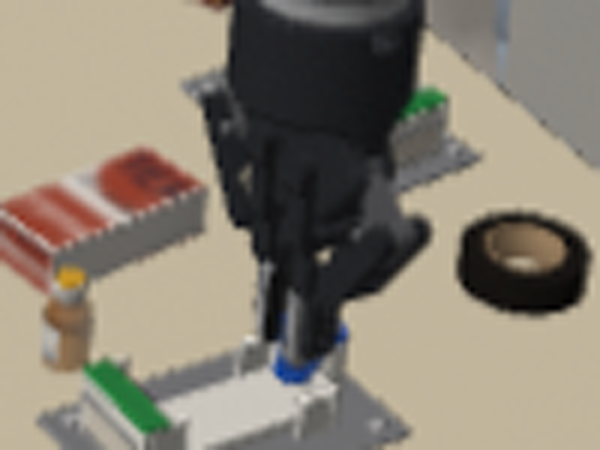

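The closed fingers hold the blue knob, which shows below them at crop (295,365). The TCP reads about 7 mm to -y of where I expected, so I'll check the settled pose.

Run:
```python
from h import *
for i in range(2):
    o=ctrl.get_obs(); print(o["t"],o["tool_pos"]*1000,o["tool_rot"],o["contact_force"],o["dq"].round(3),o["opening"]); shot("top")
```

```text
2.3 [ 488.93693506 -182.64489866   49.4488371 ] [3.13989522 0.00900493 0.00488045] [0.29393329 0.78457435 5.9945807 ] [-0.001 -0.    -0.002 -0.001  0.     0.001] 0.01309551942459467
2.35 [ 488.92141733 -182.65569903   49.43609828] [3.13988574 0.00903487 0.00481255] [-0.82061419  0.98076527  6.51686695] [-0.002  0.001 -0.001  0.001  0.001 -0.   ] 0.012553012720753234
```

```bash
python3 -m handwheel '[{"gripper":1,"offset":[3.5,4.5,0],"rotation":[0,0,0]},{"gripper":1,"offset":[7,7.7,0],"rotation":[0,0,0]},{"gripper":1,"offset":[11,10.4,0],"rotation":[0,0,0]},{"gripper":1,"offset":[15.3,12.5,0],"rotation":[0,0,0]},{"gripper":1,"offset":[20,14,0],"rotation":[0,0,0]},{"gripper":1,"offset":[25,14.6,0],"rotation":[0,0,0]},{"gripper":1,"offset":[29,14.6,0],"rotation":[0,0,0]},{"gripper":1,"offset":[29,14.6,0],"rotation":[0,0,0]}]'
python3 - <<'E'
from h import *
r=shot("scene"); save(r,"s3.png",(290,210,390,285),6)
E
```

```text
t: 3.4
tool_pos: [0.5173, -0.1992, 0.0494]
tool_rot: [3.135, 0.011, 0.002]
contact_force: [-3.1, -5.5, 5.4]
opening: 0.0129
grip_force: 21.1
```

View pics/s3.png

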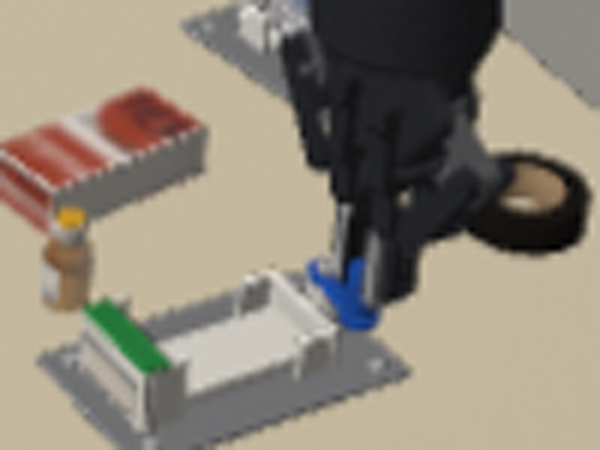

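The keeper now points to the cassette's -y side (arm around crop (345,295)), clear of the bay. I'll release it, rise and check from above.

```bash
python3 -m handwheel '[{"gripper":0,"offset":[29,14.6,0],"rotation":[0,0,0]},{"gripper":0,"offset":[0,0,0],"rotation":[0,0,0]},{"gripper":0,"offset":[0,0,-40],"rotation":[0,0,0]},{"gripper":0,"offset":[0,60,-100],"rotation":[0,0,0]},{"gripper":0,"offset":[-60,-60,-130],"rotation":[0,0,0]},{"gripper":0,"offset":[-120,-60,-130],"rotation":[0,0,0]},{"gripper":0,"offset":[-120,-60,-130],"rotation":[0,0,0]},{"gripper":0,"offset":[-120,-60,-130],"rotation":[0,0,0]}]'
```

```text
t: 4.45
tool_pos: [0.3951, -0.1363, 0.1783]
tool_rot: [3.14, 0.01, 0.004]
contact_force: [0.7, -0.2, -0.8]
opening: 0.0427
grip_force: 0.0
```

The first row of that call wrongly repeated the earlier offset, a brief nudge toward the stop while the fingers opened. I'll check what it did.

Run:
```python
from h import *
r=shot("scene"); t=shot("top")
a=cv2.resize(r["image"][195:285,285:395],None,fx=4,fy=4,interpolation=2); b=cv2.resize(t["image"][165:255,310:400],None,fx=4,fy=4,interpolation=2)
cv2.imwrite("pics/s4.png",np.hstack([a,b])[:,:,::-1])
P,q=rect(t,lambda L:(L[...,2]<112),(345,165,395,210),.045); print("keeper",q)
for t_ in (130,132,134):
    P,q=rect(t,lambda L:(L[...,2]<t_),(212,188,255,240),.01); print("pile top",q)
    p=proj(r,[[.467,.149,.01]])[0]
    P,q=rect(r,lambda L:L[...,2]<t_+2,(238,195,300,229),.01); print("pile scene",q)
L=cv2.cvtColor(r["image"],cv2.COLOR_RGB2LAB); print(L[212,270],L[235,270],L[216,260])
save(r,"pile.png",(225,180,325,240),3)
```

```text
Traceback (most recent call last):
  File "h.py", line 25, in rect
    c=max(cs,key=cv2.contourArea)
ValueError: max() iterable argument is empty
```

View pics/s4.png

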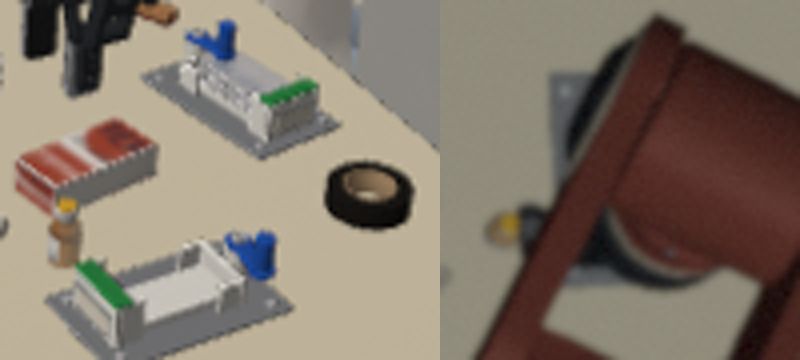

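The scene half shows the keeper swung aside: pivot at crop (238,243), knob at (264,240). The yellow vial is still standing. Next I'll refine the pile position and the open keeper angle.

Run:
```python
from h import *
r=shot("scene"); t=shot("top")
for t_ in (130,132):
    P,q=rect(t,lambda L:(L[...,2]<t_),(212,188,255,240),.01); print("pile top",q)
L=cv2.cvtColor(r["image"],cv2.COLOR_RGB2LAB); print(L[212,270],L[235,270],L[216,260],L[209,265])
for t_ in (132,134,136,138):
    P,q=rect(r,lambda L:L[...,2]<t_,(245,200,292,224),.01); print("pile scene",t_,q, proj(r,np.c_[P,np.full(len(P),.01)]).min(0),proj(r,np.c_[P,np.full(len(P),.01)]).max(0))
P,q=rect(r,lambda L:L[...,2]<105,(330,240,370,270),.05); uv=proj(r,np.c_[P,np.full(len(P),.05)]); print(uv.min(0),uv.max(0))
k=np.array([285+263/4,195+234/4]); print("knob top",k,ray(r,k,.063), proj(r,[knob(1.6)/1000,knob(1.57)/1000,knob(1.4)/1000]))
```

```text
pile top ((468.54339599609375, 148.98794555664062), (36.94973373413086, 85.40028381347656), 58.25760269165039)
pile top ((468.5946350097656, 148.8756103515625), (39.79588317871094, 88.32221984863281), 58.42475509643555)
[169 129 129] [187 128 142] [122 129 129] [156 128 126]
pile scene 132 ((465.6466064453125, 148.40194702148438), (59.131378173828125, 86.4010009765625), 59.495094299316406) [256.75       207.41666667] [284.41666667 217.75      ]
pile scene 134 ((465.6046142578125, 148.42669677734375), (62.554630279541016, 88.67010498046875), 58.45471954345703) [256.58333333 207.08333333] [284.75       218.08333333]
pile scene 136 ((465.48223876953125, 148.0923614501953), (65.77700805664062, 90.5181884765625), 58.745086669921875) [256.41666667 206.91666667] [285.08333333 218.41666667]
pile scene 138 ((465.4078369140625, 148.28634643554688), (69.35311889648438, 92.44548797607422), 57.70185470581055) [256.08333333 206.58333333] [285.25 218.75]
[341.08333333 252.91666667] [353.08333333 264.41666667]
knob top [350.75 253.5 ] [[ 0.51317418 -0.19883542  0.063     ]] [[353.40893417 252.19431901]
 [353.10482874 252.29925204]
 [351.25646766 252.77927329]]
```

Run:
```python
from h import *
go([467.2,148.7,120],-31.6)
```

```text
offset [72.0, -285.8, 57.3] rotation [0.0, 0.0, 0.557]
```

```bash
python3 -m handwheel '[{"gripper":-0.3,"offset":[20,-50,10],"rotation":[0,0,0.1]},{"gripper":-0.3,"offset":[72,-286,57],"rotation":[0,0,0.557]},{"gripper":-0.3,"offset":[72,-286,57],"rotation":[0,0,0.557]},{"gripper":-0.3,"offset":[72,-286,57],"rotation":[0,0,0.557]},{"gripper":-0.3,"offset":[72,-286,57],"rotation":[0,0,0.557]},{"gripper":-0.3,"offset":[72,-286,57],"rotation":[0,0,0.557]},{"gripper":-0.3,"offset":[72,-286,57],"rotation":[0,0,0.557]},{"gripper":-0.3,"offset":[72,-286,57],"rotation":[0,0,0.557]}]'
python3 - <<'E'
from h import *
go([467.2,148.7,3],-31.6)
E
```

```text
t: 5.65
tool_pos: [0.4669, 0.1488, 0.1199]
tool_rot: [3.022, -0.856, -0.001]
contact_force: [-0.1, -0.1, -0.8]
opening: 0.0553
grip_force: 0.0
offset [0.3, -0.2, 116.9] rotation [0.001, 0.001, -0.0]
```

```bash
python3 -m handwheel '[{"gripper":-0.3,"offset":[0,0,50],"rotation":[0,0,0]},{"gripper":-0.3,"offset":[0,0,90],"rotation":[0,0,0]},{"gripper":-0.3,"offset":[0,0,108],"rotation":[0,0,0]},{"gripper":-0.3,"offset":[0,0,114],"rotation":[0,0,0]},{"gripper":-0.3,"offset":[0,0,117],"rotation":[0,0,0]},{"gripper":-0.3,"offset":[0,0,119],"rotation":[0,0,0]},{"gripper":-0.3,"offset":[0,0,119],"rotation":[0,0,0]},{"gripper":-0.3,"offset":[0,0,119],"rotation":[0,0,0]}]'
python3 - <<'E'
from h import *
r=shot("scene"); save(r,"s5.png",(225,165,325,240),6)
E
```

```text
t: 6.65
tool_pos: [0.467, 0.1496, 0.0019]
tool_rot: [-3.023, 0.855, -0.002]
contact_force: [-0.4, 0.7, -1.0]
opening: 0.0554
grip_force: 0.0
```

View pics/s5.png

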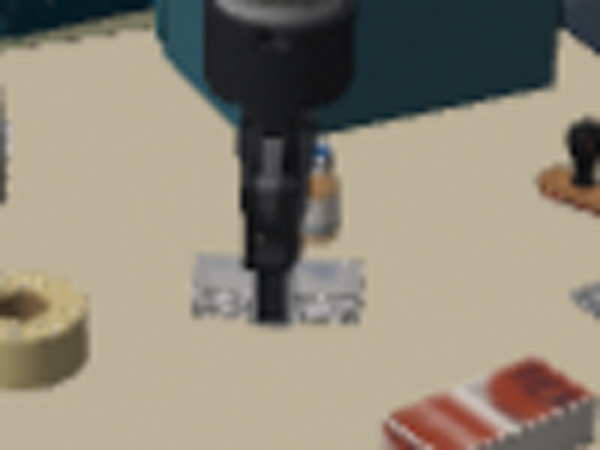

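The near finger is at crop x≈275 and the pile spans x 190–365, so the grasp is centred along the pile. The vial behind it is untouched. Now close.

```bash
python3 -m handwheel '[{"gripper":-0.1,"offset":[0,0,1],"rotation":[0,0,0]},{"gripper":0,"offset":[0,0,1.5],"rotation":[0,0,0]},{"gripper":0.1,"offset":[0,0,1.5],"rotation":[0,0,0]},{"gripper":0.3,"offset":[0,0,1.5],"rotation":[0,0,0]},{"gripper":0.5,"offset":[0,0,1.5],"rotation":[0,0,0]},{"gripper":1,"offset":[0,0,1.5],"rotation":[0,0,0]},{"gripper":1,"offset":[0,0,1.5],"rotation":[0,0,0]},{"gripper":1,"offset":[0,0,1.5],"rotation":[0,0,0]}]' 50; python3 -m handwheel '[{"gripper":1,"offset":[0,0,0],"rotation":[0,0,0]},{"gripper":1,"offset":[0,0,-5],"rotation":[0,0,0]},{"gripper":1,"offset":[0,0,-15],"rotation":[0,0,0]},{"gripper":1,"offset":[0,0,-35],"rotation":[0,0,0]},{"gripper":1,"offset":[0,0,-70],"rotation":[0,0,0]},{"gripper":1,"offset":[0,0,-110],"rotation":[0,0,0]},{"gripper":1,"offset":[0,0,-130],"rotation":[0,0,0]},{"gripper":1,"offset":[0,0,-130],"rotation":[0,0,0]}]'
python3 - <<'E'
from h import *
r=shot("scene"); o=ctrl.get_obs(); p=proj(r,o["tool_pos"])[0]; print(p); u,v=p.astype(int); save(r,"s6.png",(u-50,v-40,u+50,v+35),6)
p=cas(-5,0)
go([p[0]-45,p[1],170],.35,0)
E
```

```text
t: 7.7
tool_pos: [0.4668, 0.1495, -0.0]
tool_rot: [-3.023, 0.855, -0.001]
contact_force: [0.8, 0.7, 1.0]
opening: 0.0369
grip_force: 50.8
t: 8.7
tool_pos: [0.468, 0.1497, 0.1324]
tool_rot: [-3.021, 0.854, -0.007]
contact_force: [0.3, -0.2, -2.1]
opening: 0.0368
grip_force: 50.6
[271.12812955 177.70941638]
offset [117.9, 297.5, -39.6] rotation [-0.001, -0.001, -0.557]
```

View pics/s6.png

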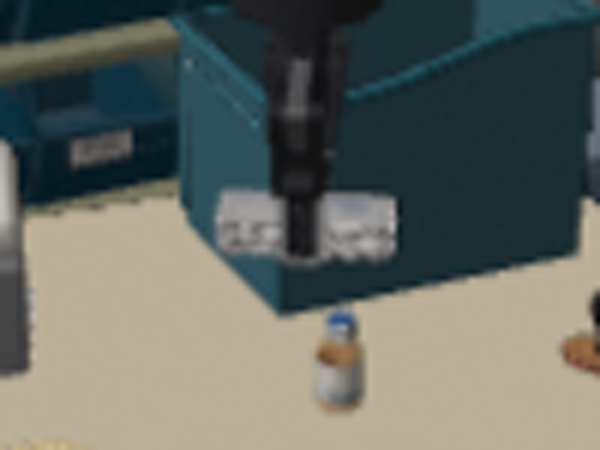

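The whole pile is lifted, level and in line; its underside is about at the TCP plane, and it spans crop x 217–397 with the finger at about 303. Next I'll carry it over the bay and tilt it. I'm taking the cassette's y from the knob grip, about -167.3.

```bash
sed -i 's/461.4,-165.7/461.4,-167.3/' h.py
python3 - <<'E'
from h import *
p=cas(30.4,0); go([p[0],p[1],150],.35,22)
E
```

```text
offset [187.0, 256.6, -19.5] rotation [0.106, 0.372, -0.55]
```

```bash
python3 -m handwheel '[{"gripper":1,"offset":[15,20,-20],"rotation":[0.01,0.04,-0.05]},{"gripper":1,"offset":[45,60,-25],"rotation":[0.03,0.1,-0.14]},{"gripper":1,"offset":[85,115,-25],"rotation":[0.05,0.17,-0.26]},{"gripper":1,"offset":[125,172,-22],"rotation":[0.07,0.25,-0.37]},{"gripper":1,"offset":[162,222,-20],"rotation":[0.09,0.32,-0.47]},{"gripper":1,"offset":[180,247,-20],"rotation":[0.1,0.36,-0.53]},{"gripper":1,"offset":[187,256.6,-19.5],"rotation":[0.106,0.372,-0.55]},{"gripper":1,"offset":[187,256.6,-19.5],"rotation":[0.106,0.372,-0.55]}]'
python3 - <<'E'
from h import *
ctrl.get_image("top")
p=cas(30.4,0); go([p[0],p[1],41],.35,22); o=ctrl.get_obs(); print(o["tool_pos"],o["opening"])
E
```

```text
t: 9.75
tool_pos: [0.4901, -0.1676, 0.1471]
tool_rot: [-3.083, -0.004, -0.59]
contact_force: [-0.1, 0.0, -1.5]
opening: 0.0368
grip_force: 50.7
offset [-38.1, 0.6, 99.4] rotation [-0.001, 0.005, -0.002]
[ 0.49047326 -0.16675602  0.14745607] 0.0369211894991796
```

Descend to the start of the slide and look.

```bash
python3 -m handwheel '[{"gripper":1,"offset":[-15,0.5,40],"rotation":[0,0.003,0]},{"gripper":1,"offset":[-30,0.5,75],"rotation":[0,0.003,0]},{"gripper":1,"offset":[-36,0.5,93],"rotation":[0,0.003,0]},{"gripper":1,"offset":[-38,0.5,99],"rotation":[0,0.003,0]},{"gripper":1,"offset":[-38,0.5,99],"rotation":[0,0.003,0]},{"gripper":1,"offset":[-38,0.5,99],"rotation":[0,0.003,0]},{"gripper":1,"offset":[-38,0.5,99],"rotation":[0,0.003,0]},{"gripper":1,"offset":[-38,0.5,99],"rotation":[0,0.003,0]}]'
python3 - <<'E'
from h import *
r=shot("scene"); save(r,"s7.png",(290,200,390,275),8)
p=cas(2.6,0); go([p[0],p[1],29.1],.35,22); o=ctrl.get_obs(); print(o["tool_pos"],o["contact_force"])
E
```

```text
t: 10.8
tool_pos: [0.4935, -0.1679, 0.0441]
tool_rot: [-3.083, -0.009, -0.602]
contact_force: [0.2, -0.5, -0.7]
opening: 0.0367
grip_force: 50.7
offset [-32.8, -0.7, 2.6] rotation [0.001, -0.002, -0.0]
[ 0.49339734 -0.16786096  0.04387873] [ 0.39223868 -0.60155692 -0.70341413]
```

View pics/s7.png

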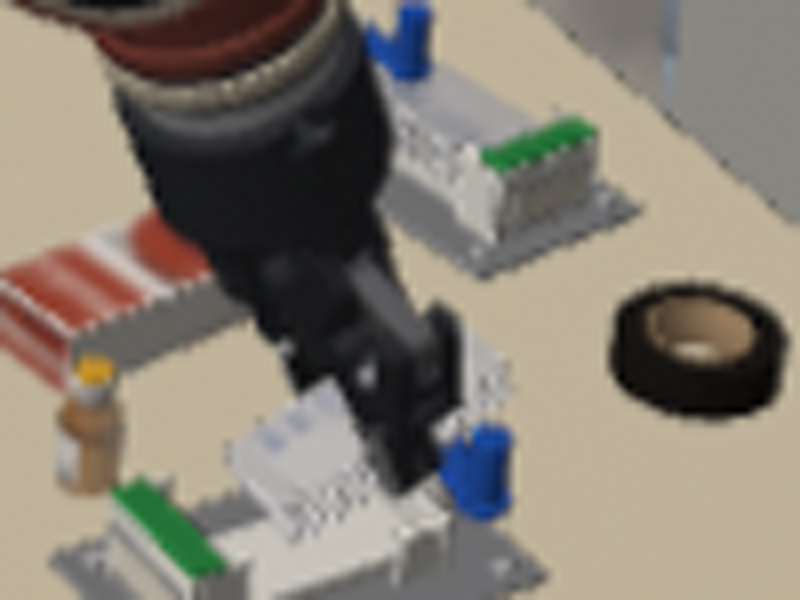

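The tilted pile hangs over the bay with its lower end toward the green hood: pile top-left edge from crop (233,455) to (290,517), hood inner edge from (143,480) to (225,572). I'll compare their midpoints by rays to check the lateral fit.

Run:
```python
from h import *
r=shot("scene"); o=ctrl.get_obs(); R=Ro.from_rotvec(o["tool_rot"]); T=o["tool_pos"]
px=lambda x,y:[290+(x+.5)/8-.5,200+(y+.5)/8-.5]
pc=T+R.apply([[-.043,-.019,-.020],[-.043,.019,-.020]]); print("pile tool corners",pc*1000)
print("pile rays",ray(r,[px(233,455),px(290,517)],pc[0,2])*1000)
print("predicted crop px of pile corners",(proj(r,pc)-[290,200])*8)
print("hood inner edge rays",ray(r,[px(143,480),px(225,572)],.040)*1000, cas(-36.25,21),cas(-36.25,-21))
# refined green contour
P,q=rect(r,lambda L:L[...,1]<115,(298,255,325,278),.040); print(q, cv2.boxPoints(q))
print(cas(-43.25,0))
```

```text
pile tool corners [[ 445.82313548 -149.03301424   46.03679035]
 [ 446.03244654 -187.03242928   46.0621968 ]]
pile rays [[ 447.57935211 -153.95014389   46.03679035]
 [ 445.99325787 -189.30238153   46.03679035]]
predicted crop px of pile corners [[216.56689197 444.77172593]
 [282.59269582 509.41728093]]
hood inner edge rays [[ 419.44733548 -145.54749552   40.        ]
 [ 417.56789741 -197.0298309    40.        ]] [ 425.02239544 -146.52182908    0.        ] [ 425.27895725 -188.52104546    0.        ]
((413.172119140625, -170.2039031982422), (16.143056869506836, 52.15110397338867), 0.8901966214179993) [[ 404.69644 -144.2569 ]
 [ 405.50668 -196.4017 ]
 [ 421.6478  -196.15091]
 [ 420.83755 -144.0061 ]]
[ 418.15080695 -167.56419757    0.        ]
```

```bash
python3 -m handwheel '[{"gripper":1,"offset":[0,-1.1,2],"rotation":[0,0,0]},{"gripper":1,"offset":[-5,-1.1,2.5],"rotation":[0,0,0]},{"gripper":1,"offset":[-10,-1.1,2.6],"rotation":[0,0,0]},{"gripper":1,"offset":[-15,-1.1,2.6],"rotation":[0,0,0]},{"gripper":1,"offset":[-19,-1.1,2.6],"rotation":[0,0,0]},{"gripper":1,"offset":[-22,-1.1,2.6],"rotation":[0,0,0]},{"gripper":1,"offset":[-22,-1.1,2.6],"rotation":[0,0,0]},{"gripper":1,"offset":[-22,-1.1,2.6],"rotation":[0,0,0]}]'
python3 - <<'E'
from h import *
p=cas(2.6,.4); go([p[0],p[1],29.1],.35,22)
E
```

```text
t: 11.9
tool_pos: [0.4739, -0.1667, 0.0328]
tool_rot: [-3.083, -0.009, -0.601]
contact_force: [-0.5, 0.4, -1.1]
opening: 0.0369
grip_force: 50.7
offset [-10.6, 0.1, -0.3] rotation [0.001, -0.001, -0.0]
```

```bash
python3 -m handwheel '[{"gripper":1,"offset":[-1,0,0],"rotation":[0,0,0]},{"gripper":1,"offset":[-2,0,0],"rotation":[0,0,0]},{"gripper":1,"offset":[-3,0,0],"rotation":[0,0,0]},{"gripper":1,"offset":[-4,0,0],"rotation":[0,0,0]},{"gripper":1,"offset":[-5,0,0],"rotation":[0,0,0]},{"gripper":1,"offset":[-6,0,0],"rotation":[0,0,0]},{"gripper":1,"offset":[-6,0,0],"rotation":[0,0,0]},{"gripper":1,"offset":[-6,0,0],"rotation":[0,0,0]}]'
```

```text
t: 12.9
tool_pos: [0.4682, -0.1667, 0.0304]
tool_rot: [-3.083, -0.009, -0.601]
contact_force: [0.5, 0.1, -0.5]
opening: 0.0368
grip_force: 50.7
```

```bash
python3 -m handwheel '[{"gripper":1,"offset":[-0.5,0,0],"rotation":[0,0,0]},{"gripper":1,"offset":[-1,0,0],"rotation":[0,0,0]},{"gripper":1,"offset":[-1.5,0,0],"rotation":[0,0,0]},{"gripper":1,"offset":[-2,0,0],"rotation":[0,0,0]},{"gripper":1,"offset":[-2.5,0,0],"rotation":[0,0,0]},{"gripper":1,"offset":[-3,0,0],"rotation":[0,0,0]},{"gripper":1,"offset":[-3,0,0],"rotation":[0,0,0]},{"gripper":1,"offset":[-3,0,0],"rotation":[0,0,0]}]'
```

```text
t: 13.9
tool_pos: [0.4654, -0.1667, 0.0293]
tool_rot: [-3.083, -0.009, -0.601]
contact_force: [0.3, -1.2, -1.2]
opening: 0.0368
grip_force: 50.7
```

```bash
python3 -m handwheel '[{"gripper":1,"offset":[-0.5,0,-0.2],"rotation":[0,0,0]},{"gripper":1,"offset":[-0.9,0,-0.4],"rotation":[0,0,0]},{"gripper":1,"offset":[-1.4,0,-0.6],"rotation":[0,0,0]},{"gripper":1,"offset":[-1.9,0,-0.75],"rotation":[0,0,0]},{"gripper":1,"offset":[-2.3,0,-0.9],"rotation":[0,0,0]},{"gripper":1,"offset":[-2.8,0,-1.1],"rotation":[0,0,0]},{"gripper":1,"offset":[-2.8,0,-1.1],"rotation":[0,0,0]},{"gripper":1,"offset":[-2.8,0,-1.1],"rotation":[0,0,0]}]'
```

```text
t: 14.9
tool_pos: [0.4624, -0.1667, 0.0293]
tool_rot: [-3.083, -0.009, -0.601]
contact_force: [-0.4, -0.4, -0.6]
opening: 0.0369
grip_force: 50.7
```

```bash
python3 -m handwheel '[{"gripper":1,"offset":[-0.5,0,-0.2],"rotation":[0,0,0]},{"gripper":1,"offset":[-0.9,0,-0.4],"rotation":[0,0,0]},{"gripper":1,"offset":[-1.4,0,-0.6],"rotation":[0,0,0]},{"gripper":1,"offset":[-1.9,0,-0.75],"rotation":[0,0,0]},{"gripper":1,"offset":[-2.3,0,-0.9],"rotation":[0,0,0]},{"gripper":1,"offset":[-2.8,0,-1.1],"rotation":[0,0,0]},{"gripper":1,"offset":[-2.8,0,-1.1],"rotation":[0,0,0]},{"gripper":1,"offset":[-2.8,0,-1.1],"rotation":[0,0,0]}]'
```

```text
t: 15.9
tool_pos: [0.4597, -0.1667, 0.0294]
tool_rot: [-3.083, -0.008, -0.602]
contact_force: [3.1, 0.3, -2.6]
opening: 0.0369
grip_force: 50.4
```

The end wall is felt at TCP x≈460. Next I'll plan the back-off and rotation so the lower end stays about 1 mm from the end wall.

```bash
cat >> h.py <<'E'
def low(th,m=1.1,zc=.9,wall=412.5,y=-166.8):
    s,c=np.sin(np.radians(th)),np.cos(np.radians(th)); return [wall+20*s+m+43*c,y,12+zc+43*s]
E
python3 - <<'E'
from h import *
for th in(22,20,18,16,14,12,11): print(th); go(low(th),.35,th)
E
```

```text
22
offset [1.0, 0.1, 0.9] rotation [0.001, -0.002, -0.001]
20
offset [0.4, 0.1, 2.1] rotation [0.001, -0.037, -0.001]
18
offset [-0.3, 0.1, 3.4] rotation [0.001, -0.072, -0.001]
16
offset [-1.1, 0.1, 4.6] rotation [0.001, -0.106, -0.001]
14
offset [-1.9, 0.1, 5.9] rotation [0.001, -0.141, -0.001]
12
offset [-2.7, 0.0, 7.1] rotation [0.001, -0.176, -0.001]
11
offset [-3.2, 0.0, 7.7] rotation [0.001, -0.194, -0.001]
```

```bash
python3 -m handwheel '[{"gripper":1,"offset":[1,0,0.9],"rotation":[0,0,0]},{"gripper":1,"offset":[0.4,0,2.1],"rotation":[0,-0.037,0]},{"gripper":1,"offset":[-0.3,0,3.4],"rotation":[0,-0.072,0]},{"gripper":1,"offset":[-1.1,0,4.6],"rotation":[0,-0.106,0]},{"gripper":1,"offset":[-1.9,0,5.9],"rotation":[0,-0.141,0]},{"gripper":1,"offset":[-2.7,0,7.1],"rotation":[0,-0.176,0]},{"gripper":1,"offset":[-2.7,0,7.1],"rotation":[0,-0.176,0]},{"gripper":1,"offset":[-2.7,0,7.1],"rotation":[0,-0.176,0]}]'
python3 - <<'E'
from h import *
for th in(12,10,8,6,4): print(th); go(low(th),.35,th)
E
```

```text
t: 16.9
tool_pos: [0.4594, -0.1666, 0.0214]
tool_rot: [-3.124, -0.009, -0.327]
contact_force: [-0.0, 0.5, -1.5]
opening: 0.0369
grip_force: 50.7
12
offset [0.5, 0.2, -0.3] rotation [0.0, 0.001, -0.0]
10
offset [-0.2, 0.2, 1.0] rotation [0.0, -0.034, -0.0]
8
offset [-1.0, 0.2, 2.4] rotation [0.0, -0.069, -0.0]
6
offset [-1.8, 0.2, 3.7] rotation [0.0, -0.104, -0.0]
4
offset [-2.6, 0.2, 5.1] rotation [0.0, -0.139, -0.0]
```

```bash
python3 -m handwheel '[{"gripper":1,"offset":[0.3,0.2,0],"rotation":[0,0,0]},{"gripper":1,"offset":[0,0.2,0.6],"rotation":[0,-0.018,0]},{"gripper":1,"offset":[-0.2,0.2,1],"rotation":[0,-0.034,0]},{"gripper":1,"offset":[-0.6,0.2,1.7],"rotation":[0,-0.052,0]},{"gripper":1,"offset":[-1,0.2,2.4],"rotation":[0,-0.069,0]},{"gripper":1,"offset":[-1.4,0.2,3],"rotation":[0,-0.087,0]},{"gripper":1,"offset":[-1.8,0.2,3.7],"rotation":[0,-0.104,0]},{"gripper":1,"offset":[-1.8,0.2,3.7],"rotation":[0,-0.104,0]}]'
python3 - <<'E'
from h import *
for th in(6,4,2,0): print(th); go(low(th,1.1+(6-th)*.12),.35,th)
E
```

```text
t: 17.9
tool_pos: [0.4587, -0.1669, 0.0176]
tool_rot: [-3.137, -0.009, -0.164]
contact_force: [0.1, 0.3, -0.6]
opening: 0.0369
grip_force: 50.7
6
offset [-0.3, -0.1, 0.2] rotation [0.0, 0.0, -0.0]
4
offset [-0.8, -0.1, 1.6] rotation [0.0, -0.035, -0.0]
2
offset [-1.3, -0.1, 3.1] rotation [0.0, -0.07, -0.0]
0
offset [-1.9, -0.1, 4.5] rotation [0.0, -0.105, -0.0]
```

```bash
python3 -m handwheel '[{"gripper":1,"offset":[-0.5,0,1],"rotation":[0,-0.018,0]},{"gripper":1,"offset":[-0.8,0,1.6],"rotation":[0,-0.035,0]},{"gripper":1,"offset":[-1,0,2.3],"rotation":[0,-0.053,0]},{"gripper":1,"offset":[-1.3,0,3.1],"rotation":[0,-0.07,0]},{"gripper":1,"offset":[-1.6,0,3.8],"rotation":[0,-0.087,0]},{"gripper":1,"offset":[-1.9,0,4.5],"rotation":[0,-0.105,0]},{"gripper":1,"offset":[-1.9,0,4.5],"rotation":[0,-0.105,0]},{"gripper":1,"offset":[-1.9,0,4.5],"rotation":[0,-0.105,0]}]'
python3 -m handwheel '[{"gripper":1,"offset":[0,0,0.3],"rotation":[0,0,0]},{"gripper":1,"offset":[0,0,0.6],"rotation":[0,0,0]},{"gripper":1,"offset":[0,0,0.9],"rotation":[0,0,0]},{"gripper":1,"offset":[0,0,1.2],"rotation":[0,0,0]},{"gripper":1,"offset":[0,0,1.2],"rotation":[0,0,0]},{"gripper":1,"offset":[0,0,1.2],"rotation":[0,0,0]},{"gripper":1,"offset":[0,0,1.2],"rotation":[0,0,0]},{"gripper":1,"offset":[0,0,1.2],"rotation":[0,0,0]}]'
```

```text
t: 18.9
tool_pos: [0.4571, -0.1669, 0.0129]
tool_rot: [3.141, 0.009, -0.0]
contact_force: [-0.7, 0.5, -0.5]
opening: 0.037
grip_force: 50.7
t: 19.9
tool_pos: [0.4571, -0.1669, 0.012]
tool_rot: [3.141, 0.009, -0.001]
contact_force: [-3.4, 1.7, 4.1]
opening: 0.0367
grip_force: 51.4
```

The pile is on the bay floor (z = 12 mm, 4 N). Release and rise.

```bash
python3 -m handwheel '[{"gripper":0.1,"offset":[0,0,-0.5],"rotation":[0,0,0]},{"gripper":0,"offset":[0,0,-0.5],"rotation":[0,0,0]},{"gripper":-0.1,"offset":[0,0,-0.5],"rotation":[0,0,0]},{"gripper":-0.15,"offset":[0,0,-0.5],"rotation":[0,0,0]},{"gripper":-0.15,"offset":[0,0,-0.5],"rotation":[0,0,0]},{"gripper":-0.15,"offset":[0,0,-5],"rotation":[0,0,0]},{"gripper":-0.15,"offset":[0,0,-15],"rotation":[0,0,0]},{"gripper":-0.15,"offset":[0,0,-35],"rotation":[0,0,0]}]'
python3 -m handwheel '[{"gripper":-0.15,"offset":[0,0,-40],"rotation":[0,0,0]},{"gripper":-0.15,"offset":[-30,0,-90],"rotation":[0,0,0]},{"gripper":-0.15,"offset":[-80,-40,-130],"rotation":[0,0,0]},{"gripper":-0.15,"offset":[-80,-100,-140],"rotation":[0,0,0]},{"gripper":-0.15,"offset":[-80,-160,-140],"rotation":[0,0,0]},{"gripper":-0.15,"offset":[-80,-180,-140],"rotation":[0,0,0]},{"gripper":-0.15,"offset":[-80,-180,-140],"rotation":[0,0,0]},{"gripper":-0.15,"offset":[-80,-180,-140],"rotation":[0,0,0]}]'
python3 - <<'E'
from h import *
r=shot("scene"); t=shot("top"); save(r,"e1.png"); save(t,"e1t.png")
L=cv2.cvtColor(t["image"],cv2.COLOR_RGB2LAB)
# occlusion check: print L,b profile down the bay axis in top image
for x in range(-60,80,5):
    u,v=proj(t,cas(x-2,0,32)/1000)[0].round().astype(int); a=L[v,u]; u2,v2=proj(r,cas(x-2,0,32)/1000)[0].round().astype(int); print(x,a,cv2.cvtColor(r["image"],cv2.COLOR_RGB2LAB)[v2,u2])
for th in(105,112,118):
  try: P,q=rect(r,lambda L:L[...,2]<th,(330,235,375,272),.05); uv=proj(r,np.c_[P,np.full(len(P),.05)]); print("keeper uv",uv.min(0),uv.max(0))
  except Exception as e: print(e)
E
```

```text
t: 20.9
tool_pos: [0.4566, -0.1667, 0.047]
tool_rot: [-3.141, -0.009, 0.002]
contact_force: [0.6, -0.0, -0.4]
opening: 0.0489
grip_force: 0.0
t: 21.9
tool_pos: [0.3762, 0.0122, 0.1871]
tool_rot: [3.141, 0.008, 0.001]
contact_force: [0.1, -1.1, 0.1]
opening: 0.0489
grip_force: 0.0
-60 [105 128 128] [174 128 136]
-55 [ 95 128 127] [147 128 130]
-50 [102 123 130] [182 127 133]
-45 [ 95 104 142] [117  88 156]
-40 [ 89  97 149] [107  91 153]
-35 [ 95 108 140] [110  91 153]
-30 [125 127 128] [130 128 130]
-25 [132 128 128] [165 129 128]
-20 [133 128 128] [166 129 128]
-15 [133 128 128] [163 129 129]
-10 [132 128 128] [163 129 130]
-5 [132 128 128] [164 129 128]
0 [132 128 127] [166 129 128]
5 [134 127 128] [167 129 128]
10 [133 127 128] [164 129 128]
15 [134 128 128] [159 129 127]
20 [124 128 126] [134 129 120]
25 [117 128 124] [138 129 122]
30 [125 128 127] [163 129 128]
35 [129 127 128] [160 129 129]
40 [130 128 128] [177 128 130]
45 [138 127 128] [115 128 129]
50 [122 127 127] [173 128 130]
55 [ 93 132 108] [ 93 137  93]
60 [110 129 120] [ 84 139  91]
65 [105 129 122] [ 76 141  86]
70 [ 96 129 119] [ 78 141  87]
75 [116 127 130] [ 95 138  83]
keeper uv [341.08333333 252.91666667] [352.91666667 264.41666667]
keeper uv [340.91666667 252.58333333] [353.25 264.75]
keeper uv [340.58333333 252.41666667] [353.41666667 264.91666667]
```

Run:
```python
from h import *
t=shot("top")
for th in(112,118):
  P,q=rect(t,lambda L:L[...,2]<th,(345,165,395,212),.042); print("keeper",q)
go([517.5,-199.2,130],.35)
```

```text
keeper ((515.8156127929688, -181.7159423828125), (19.488758087158203, 49.024688720703125), 0.5644792318344116)
keeper ((516.160888671875, -181.17498779296875), (51.47126388549805, 21.70159149169922), 88.65127563476562)
offset [140.5, 211.5, 56.8] rotation [0.0, 0.0, -0.002]
```

The keeper is at about 1.57 rad, fully aside. Regrip the knob.

```bash
python3 -m handwheel '[{"gripper":0,"offset":[25,40,10],"rotation":[0,0,0]},{"gripper":0,"offset":[60,90,25],"rotation":[0,0,0]},{"gripper":0,"offset":[95,140,40],"rotation":[0,0,0]},{"gripper":0,"offset":[122,185,50],"rotation":[0,0,0]},{"gripper":0,"offset":[140.5,211.5,57],"rotation":[0,0,0]},{"gripper":0,"offset":[140.5,211.5,57],"rotation":[0,0,0]},{"gripper":0,"offset":[140.5,211.5,57],"rotation":[0,0,0]},{"gripper":0,"offset":[140.5,211.5,57],"rotation":[0,0,0]}]' 20
python3 -m handwheel '[{"gripper":0,"offset":[0,0,40],"rotation":[0,0,0]},{"gripper":0,"offset":[0,0,70],"rotation":[0,0,0]},{"gripper":0,"offset":[0,0,81],"rotation":[0,0,0]},{"gripper":0,"offset":[0,0,81],"rotation":[0,0,0]},{"gripper":0.5,"offset":[0,0,81],"rotation":[0,0,0]},{"gripper":1,"offset":[0,0,81],"rotation":[0,0,0]},{"gripper":1,"offset":[0,0,81],"rotation":[0,0,0]},{"gripper":1,"offset":[0,0,81],"rotation":[0,0,0]}]' 20
```

```text
t: 23.05
tool_pos: [0.5174, -0.1975, 0.13]
tool_rot: [3.141, 0.009, 0.0]
contact_force: [-0.3, -0.4, 0.3]
opening: 0.0427
grip_force: 0.0
t: 24.05
tool_pos: [0.519, -0.1994, 0.0505]
tool_rot: [3.139, 0.009, 0.004]
contact_force: [-0.1, -4.1, 5.8]
opening: 0.0123
grip_force: 21.5
```

```bash
python3 -m handwheel '[{"gripper":1,"offset":[-6,-0.5,0],"rotation":[0,0,0]},{"gripper":1,"offset":[-12.2,-2.2,0],"rotation":[0,0,0]},{"gripper":1,"offset":[-17.9,-5.1,0],"rotation":[0,0,0]},{"gripper":1,"offset":[-22.9,-9,0],"rotation":[0,0,0]},{"gripper":1,"offset":[-27,-13.9,0],"rotation":[0,0,0]},{"gripper":1,"offset":[-30.1,-19.5,0],"rotation":[0,0,0]},{"gripper":1,"offset":[-32,-25.6,0],"rotation":[0,0,0]},{"gripper":1,"offset":[-32.6,-31.5,0],"rotation":[0,0,0]}]'
python3 -m handwheel '[{"gripper":1,"offset":[0,0,0],"rotation":[0,0,0]},{"gripper":1,"offset":[0,-0.2,0],"rotation":[0,0,0]},{"gripper":1,"offset":[0,-0.4,0],"rotation":[0,0,0]},{"gripper":1,"offset":[0,-0.6,0],"rotation":[0,0,0]},{"gripper":1,"offset":[0,-0.8,0],"rotation":[0,0,0]},{"gripper":1,"offset":[0,-0.8,0],"rotation":[0,0,0]},{"gripper":1,"offset":[0,-0.8,0],"rotation":[0,0,0]},{"gripper":1,"offset":[0,-0.8,0],"rotation":[0,0,0]}]'
```

```text
t: 25.05
tool_pos: [0.4837, -0.1683, 0.05]
tool_rot: [3.138, 0.009, -0.005]
contact_force: [2.1, -2.8, 5.2]
opening: 0.0129
grip_force: 21.9
t: 26.05
tool_pos: [0.4841, -0.1677, 0.0499]
tool_rot: [3.138, 0.01, -0.004]
contact_force: [-5.9, -7.8, 9.6]
opening: 0.0125
grip_force: 22.4
```

```bash
python3 -m handwheel '[{"gripper":0.4,"offset":[0,0,0],"rotation":[0,0,0]},{"gripper":0.1,"offset":[0,0,0],"rotation":[0,0,0]},{"gripper":0,"offset":[0,0,0],"rotation":[0,0,0]},{"gripper":0,"offset":[0,0,-10],"rotation":[0,0,0]},{"gripper":0,"offset":[0,0,-40],"rotation":[0,0,0]},{"gripper":0,"offset":[0,0,-90],"rotation":[0,0,0]},{"gripper":0,"offset":[-40,-20,-130],"rotation":[0,0,0]},{"gripper":0,"offset":[-80,-60,-140],"rotation":[0,0,0]}]'
python3 -m handwheel '[{"gripper":0,"offset":[0,-50,0],"rotation":[0,0,0]},{"gripper":0,"offset":[0,-100,0],"rotation":[0,0,0]},{"gripper":0,"offset":[0,-130,0],"rotation":[0,0,0]},{"gripper":0,"offset":[0,-130,0],"rotation":[0,0,0]},{"gripper":0,"offset":[0,-130,0],"rotation":[0,0,0]},{"gripper":0,"offset":[0,-130,0],"rotation":[0,0,0]},{"gripper":0,"offset":[0,-130,0],"rotation":[0,0,0]},{"gripper":0,"offset":[0,-130,0],"rotation":[0,0,0]}]'
python3 - <<'E'
from h import *
r=shot("scene"); t=shot("top")
for th in(112,118):
  P,q=rect(t,lambda L:L[...,2]<th,(345,170,385,215),.042); print("keeper",q)
  P,q=rect(t,lambda L:L[...,2]<th,(250,120,292,155),.042); print("done keeper",q)
k=cas(60,0,63); k0=k-[2,0,0]
P,q=rect(r,lambda L:L[...,2]<108,(318,235,365,272),.05); uv=proj(r,np.c_[P,np.full(len(P),.05)]); print("scene uv",uv.min(0),uv.max(0))
top=uv[uv[:,1]<uv[:,1].min()+1.0]; print("topmost",top.mean(0), "pred knob",[proj(r,(knob(a)-[2.6,0,0])/1000).round(1)[0] for a in(0,.1,.2,1.6)])
L=cv2.cvtColor(t["image"],cv2.COLOR_RGB2LAB)
for x in range(-34,50,6): print(x,[L[tuple(proj(t,cas(x-2,y,32)/1000)[0].round().astype(int)[::-1])].tolist() for y in(-12,0,12)])
h=cv2.cvtColor(t["image"],cv2.COLOR_RGB2HSV)
for n,lo,hi,b in(("yv",(15,110,60),(28,255,255),(315,210,338,235)),("bv",(100,60,40),(130,255,255),(198,178,218,200))):
  m=cv2.inRange(h,lo,hi)[b[1]:b[3],b[0]:b[2]]; print(n,np.argwhere(m>0).mean(0)[::-1]+b[:2],(m>0).sum())
i0=cv2.imread("pics/top0.png"); d=cv2.absdiff(i0,t["image"][:,:,::-1].copy()).max(2); d=cv2.GaussianBlur(d,(3,3),0)>25
n,l,s,c=cv2.connectedComponentsWithStats(d.astype(np.uint8)); print([x.tolist() for x in s[1:] if x[4]>8])
E
```

```text
t: 27.05
tool_pos: [0.4057, -0.107, 0.1934]
tool_rot: [3.139, 0.006, 0.009]
contact_force: [-0.5, 0.5, 0.8]
opening: 0.0427
grip_force: 0.0
t: 28.05
tool_pos: [0.404, 0.0232, 0.1887]
tool_rot: [3.141, 0.007, -0.0]
contact_force: [-0.7, -0.6, -0.4]
opening: 0.0427
grip_force: 0.0
keeper ((502.4417419433594, -166.17713928222656), (45.16464614868164, 18.471920013427734), 0.6458306908607483)
done keeper ((648.2048950195312, 54.04694366455078), (21.99767303466797, 47.57979965209961), 23.193513870239258)
keeper ((503.0751953125, -165.96588134765625), (49.66654586791992, 21.413667678833008), 0.5359903573989868)
done keeper ((651.4317016601562, 56.338287353515625), (25.628938674926758, 50.33643341064453), 10.186513900756836)
scene uv [330.41666667 249.08333333] [347.08333333 260.58333333]
topmost [334.66666667 249.40277778] pred knob [array([334.9, 249.7]), array([335.7, 250.3]), array([336.5, 250.9]), array([353. , 252.8])]
-34 [[110, 120, 132], [110, 121, 132], [116, 122, 129]]
-28 [[133, 128, 127], [133, 127, 128], [120, 128, 124]]
-22 [[133, 128, 128], [134, 128, 127], [126, 128, 126]]
-16 [[133, 127, 128], [135, 128, 128], [125, 128, 125]]
-10 [[132, 127, 128], [133, 128, 128], [126, 127, 125]]
-4 [[130, 128, 128], [134, 128, 128], [124, 128, 125]]
2 [[134, 128, 128], [136, 128, 128], [117, 129, 123]]
8 [[133, 127, 128], [135, 128, 128], [127, 127, 126]]
14 [[132, 128, 128], [135, 128, 127], [123, 128, 125]]
20 [[132, 127, 128], [120, 129, 121], [119, 128, 123]]
26 [[127, 128, 127], [68, 136, 98], [113, 128, 121]]
32 [[121, 128, 124], [62, 137, 93], [128, 128, 126]]
38 [[121, 128, 124], [61, 138, 91], [129, 128, 127]]
44 [[133, 127, 128], [63, 139, 90], [134, 128, 128]]
yv [326.95238095 220.80952381] 21
bv [205.4  188.56] 25
[[241, 173, 319, 247, 27257], [350, 191, 14, 33, 195], [219, 199, 19, 24, 168], [239, 312, 7, 13, 67], [170, 329, 87, 91, 3817], [267, 396, 26, 4, 50]]
```

The keeper lies along the cassette's axis in the top view (0.6° against the plate's 0.35°). The knob also shows at its shut position in the scene view. The strips are uniform in the bay and both vial caps are where they were, so I'm handing in.

```bash
python3 -c "
from station import ctrl
print(ctrl.finish_job())"
```

```text
the job is handed in; nothing more can be done
None
```

The four strips lie on the cassette's bay floor with one end under the hood, and the keeper is shut over them and released. I handed the job in at about 28 s with the vials still in place; my final check was by image measurements, and the hand-in returned no verdict.

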